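Set the paper trimmer's back stop and do up its wing nut

ROBOT

A 6-joint arm with a two-finger parallel gripper is mounted at the origin on the work surface. World frame = base frame: x ahead of the robot, y to its left, z up, the work surface at z = 0. Lengths are in m, angles in rad, forces in N, time in s.
With the tool pointing down it reaches from about 0.35 to 0.8 m from the base axis. Payload 7.3 kg.
Tool frame: the origin (TCP) lies between the finger pads; the fingertips stand 25 mm ahead of it and the grasp point (between the pads) lies 6 mm ahead of it (r.tip_extent is the distance from the TCP to the fingertips, in m); z points along the fingers, y is the direction in which the jaws open and shut (so a half turn about z gives the same grasp; the last joint's range is limited). The gripper opens to 85 mm and grips with 20 to 120 N. Pads are 22 mm wide; open, the fingers measure 114 mm over their backs; the gripper's body (76 mm by 85 mm) begins 54 mm behind the grasp point. The pads swing forward as they close: fully open they stand 13 mm farther back than shut.
Start: joints at [0.999, 0.342, 1.524, -0, 1.275, -0.146], TCP at [0.217, 0.478, 0.256] pointing down, gripper open.
Joint ranges: [-2.53, 2.53], [-0.77, 2.02], [0.04, 2.7], [-1, 4.14], [0.28, 2.66], [-3.11, 3.11]. Speed limits (rad/s): [2.57, 2.57, 3.14, 3.14, 3.14, 3.14].

INTERFACE

Orientations are given as a unit quaternion [x, y, z, w].
In Python, from workcell import r, command_gripper, optics gives the robot as it stands. The module is installed in compiled form; this text tells all that it offers. Calls block until the motion is done:
- r.reach(position, orientation): joint-space move of the TCP to a pose.
- r.move_straight(position, orientation=None, speed=0.15, max_force=None): straight line of the TCP; orientation=None keeps the orientation; speed is the mean speed in m/s. With max_force (N) it stops when the force on the tool has changed by that much, and returns True; else False.
- r.movej(angles): joint-space move.
- command_gripper(opening, force=None): finger opening in m; force is the grip in N (None keeps the last); returns when the fingers have stopped.
- r.hold(seconds).
- r.solve_ik(position, orientation): joint angles nearest the present ones, or None.
- r.read_state(): the state.
- optics.get_image(name): name is "scene" or "top" or "wrist"; returns (picture, depth): 420x560x3 uint8, red, green, blue; 420x560 float32, m along the optical axis (not along the pixel's ray), 0 where there is no reading.
- optics.camera_model(name): a dict with "K" (3x3 intrinsics, pixels), "R" (3x3) and "t" (3): a world point X has camera coordinates R X + t; the wrist camera has in their place "tool_from_camera" (4x4, takes a point from camera to tool coordinates, whose origin is the TCP and whose axes are the flange's). Camera axes: x right, y down, z forward; pixel columns grow to the right and rows downward; lengths in m; the calibration is good to about 2 mm. A picture is of the moment at which its call begins: read the wrist's pose just before it. camera_model takes no time and is no camera call.
A pose or a line that the arm cannot do raises r.PlanningError and nothing moves.
- r.finish_job(): hands the job in, once; it reports no verdict.
The state is a dict: "time_s": time; "joint_positions": joint angles; "dq": joint speeds; "tau": joint torques, N m; "eef_pos": TCP position; "eef_rot": TCP orientation; "contact_force": force on the tool from outside, world axes, zero at the start; "torque": the same for the moment, N m; "grip_width": finger opening in m.
Only numpy, scipy, OpenCV 4.12 (cv2) and the standard library are available. Lean on these libraries where they do the work, as an engineer would, in place of code of your own. Each camera call takes 0.05 s, during which the arm holds its last target. There are 200 camera calls.

TASK

Push the back stop of the paper trimmer away from you with the fingertips until the front face of its lip is in line with the white line on the red marker clip, then do up the loose blue wing nut clockwise, stroking one wing at a time with a fingertip, until it is tight against its stop and the back stop is still on the line. Only push: never pinch or grip the back stop or the nut, and leave the mug, the stapler and the eraser where they are.

Things in the scene. Friction and masses are not known exactly. Their poses are not given: they have to be found in the camera images.
- board: Grey paper trimmer board, fixed to the desk, 320 (its x) x 270 (its y) x 18 mm thick. Origin: centre of its underside, on the desk. Its x axis points away from the near edge, along the back stop's travel; z is up. A dark cutting rail 22 mm wide runs along its whole near edge, its top 30 mm above the desk.
- stop (a joint): Travel of the back stop along the board's +x, 0 to 0.14 m; it starts at 0 to 0.03 m and grows as the stop is pushed away. It stays where it is left; friction about 6 N holds it (the nut's tightness does not change this), so a hard shove on the nut can move it.
- stop_face (a point): Middle of the front (near) face of the back stop's lip, 33 mm above the desk; axes parallel to the board's. The lip is an upright bright metal wall 180 mm long along y and 10 mm thick along x, from about 19 mm to 50 mm above the desk (its back half ends at 45 mm). Fingers pressing its front and its back at once count as pinching it. Behind it a white base plate, 70 mm along x and 110 mm along y, carries the nut; its top is 27 mm above the desk.
- nut_axis (a point): On the upright axis of the wing nut, at mid height of the wings, 45 mm above the desk, 45 mm behind stop_face along the board's x (35 mm behind the lip's back). It rides with the stop and its own x and y axes turn with the nut. The round hub has radius 11 mm (14 mm in the lowest 4 mm) and stands to 49 mm above the desk, a thin bolt end to 57 mm.
- wing_a_tip (a point): Middle of the outer end of wing a, one of the nut's two blue wings, 45 mm above the desk. Each wing is an upright flat blade 5 mm thick, reaching straight out to 32 mm from the nut's axis, from 35 to 55 mm above the desk. Pressing both wings at once counts as gripping the nut.
- wing_b_tip (a point): The same point on the other wing, wing b, which points the opposite way.
- wing_nut (a joint): Turn of the wing nut, rad; grows as it turns clockwise seen from above. It starts loose at 0.6 to 3.2 and is tight at a hard stop at 8.0 (4.8 to 7.4 rad, about 3/4 to 1 1/4 turns, to go), with the wings then parallel to the lip, wing a toward the board's +y. Wing a's direction, from the board's x counterclockwise, is pi/2 + 8.0 - value. It turns with a light, even drag of 0.03 N m, stays where it is left and does not move down noticeably.
- marker: Red marker clip fixed on the board near its left edge (+y), 24 (x) x 26 (y) x 7 mm high, standing on the board's top; origin: centre of its underside, directly below the white line, which runs along its y. Axes as the board's. The stop is right when stop_face has x = 0 in this frame; the lip's end passes 16 mm beside the clip.
- mug: White mug, 80 mm wide, 92 mm high, loose on the desk left of the board; leave alone. Origin: centre of its underside.
- stapler: Black stapler, 135 x 34 x 52 mm, loose on the desk right of the board; leave alone. Origin: centre of its underside.
- eraser: Blue and white eraser, 22 x 52 x 13 mm, loose on the board's far right corner; leave alone. Origin: centre of its underside.

How it is judged:
On the way, in this order (a step that is already met when the one before it is completed fails the run):
1. the back stop rests with its face on the marker's line, within 5 mm (not (x of stop_face in the frame of marker below -0.005 m or x of stop_face in the frame of marker above 0.005 m) and velocity of joint stop between -0.004 and 0.004 m/s), for 0.2 s.
2. the wing nut is tight with the back stop still on the line (not (x of stop_face in the frame of marker below -0.005 m or x of stop_face in the frame of marker above 0.005 m) and value of joint wing_nut above 7.7 rad), for 0.2 s.
At the end, for the whole second after the job is handed in: The lip's front face is within 5 mm of the marker's line and at rest, and the wing nut is turned to within 0.3 rad of its hard stop (all of step 2 and velocity of joint stop between -0.004 and 0.004 m/s); the robot touches nothing.
It fails at once if the lip was pinched (its front and back pressed at once) (contact force between the fingers and stop_c0 above 1 N and contact force between the fingers and stop_c1 above 1 N).
It fails at once if the nut was gripped (both wings pressed at once) (contact force between the fingers and wing_nut_c0 above 0.5 N and contact force between the fingers and wing_nut_c1 above 0.5 N).
It fails at once if the back stop stood more than 12 mm off the line with the nut tight (value of joint wing_nut above 7.7 rad and (x of stop_face in the frame of marker below -0.012 m or x of stop_face in the frame of marker above 0.012 m)).
It fails at once if the mug, stapler or eraser was moved more than 20 mm (distance of any of mug, stapler, eraser from where it was at the start of the episode above 0.02 m).
It also fails if it takes over 64 s, if anything falls off the work surface, if the arm or the gripper's body presses on something with over 40 N, if the wrist force passes 120 N, or if a joint passes its speed limit or range.

## Working session

There is one attempt and no reset: what is moved stays moved. The work goes in short steps, each a Python script; the robot and the scene stay as the last script left them, time stands still between calls to the robot, and variables do not carry over. Pictures are saved under pics/ and viewed, about 8 in all and at most 12, crops included, and the job is handed in when it is done.

```bash
mkdir -p pics
python3 - <<'E'
from workcell import r, optics
import cv2, numpy as np
for n in ["top","scene"]:
    p,d=optics.get_image(n); cv2.imwrite(f"pics/{n}0.png",p[:,:,::-1]); np.savez(f"{n}0.npz",p=p,d=d)
    m=optics.camera_model(n); print(n,m)
s=r.read_state(); print(s["time_s"],s["eef_pos"],s["eef_rot"],s["grip_width"],r.tip_extent)
E
```

```text
top {'K': array([[459.31796671,   0.        , 284.60198262],
       [  0.        , 459.31796671, 211.63293146],
       [  0.        ,   0.        ,   1.        ]]), 'R': array([[-0.13383049, -0.99100325, -0.0013974 ],
       [-0.96723041,  0.13092683, -0.21753967],
       [ 0.21576548, -0.02776184, -0.97605048]]), 't': array([0.08494125, 0.58936538, 0.77968636])}
scene {'K': array([[446.95212446,   0.        , 288.65877845],
       [  0.        , 446.95212446, 207.58903566],
       [  0.        ,   0.        ,   1.        ]]), 'R': array([[-5.34243004e-01,  8.45330933e-01,  1.63481609e-04],
       [ 6.82369758e-01,  4.31366860e-01, -5.90164508e-01],
       [-4.98954834e-01, -3.15179705e-01, -8.07282991e-01]]), 't': array([ 0.28514286, -0.38002559,  1.20049577])}
0.1 [0.21664767 0.47786317 0.25570061] [ 2.11273806e-01  9.77426681e-01 -6.43091189e-04 -2.21413791e-04] 0.0853590399663617 0.025
```

View pics/top0.png

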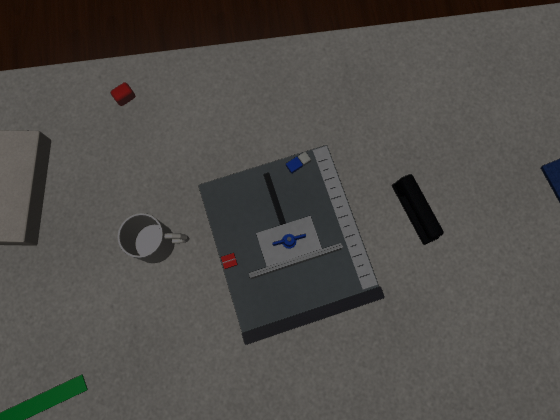

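The top view shows the board with its near edge at about (315,315), the lip at (250,273)-(342,246), the nut at (289,240) and the red clip at (229,261). I'll measure those next.

```bash
cat > h.py <<'E'
from workcell import r, optics, command_gripper
import cv2, numpy as np
def ray(name,uv,z):
    m=optics.camera_model(name); K,R,t=m["K"],m["R"],m["t"]
    d=R.T@np.linalg.inv(K)@np.array([uv[0],uv[1],1.]); c=-R.T@t
    return c+d*(z-c[2])/d[2]
def proj(name,X):
    m=optics.camera_model(name); q=m["K"]@(m["R"]@np.asarray(X)+m["t"]); return q[:2]/q[2]
def blobs(p,kind):
    h=cv2.cvtColor(p,cv2.COLOR_RGB2HSV); H,S,V=h[...,0].astype(int),h[...,1],h[...,2]
    k=((H>105)&(H<128)&(S>130)&(V>50)) if kind=="blue" else (((H<8)|(H>172))&(S>130)&(V>60))
    return k
E
python3 - <<'E'
from h import *
z=np.load("top0.npz"); p=z["p"]
# board corners picked
for n,uv,h in [("NL",(246,342),0),("NLtop",(244,333),.03),("NRtop",(382,291),.03),("FL",(200,186),.018),("FR",(327,147),.018),("lipL",(250,275),.05),("lipR",(342,246),.05),("clip",(229,261),.025),("nut",(289,240),.05),("mug",(150,238),.0),("stap",(417,210),.05)]:
    print(n,ray("top",uv,h).round(3))
k=blobs(p,"blue"); k[:200]=0;k[300:]=0;k[:,:250]=0;k[:,350:]=0
v,u=np.nonzero(k); P=np.array([ray("top",a,.052) for a in zip(u,v)])[:,:2]; c=P.mean(0); w,e=np.linalg.eigh(np.cov(P.T)); print("nut",len(u),c,e[:,1],np.sqrt(w))
c=cv2.resize(p[140:350,190:395],None,fx=2.8,fy=2.8,interpolation=cv2.INTER_CUBIC)
cv2.imwrite("pics/c0.png",np.clip(c.astype(float)*1.8,0,255).astype(np.uint8)[:,:,::-1])
E
```

```text
NL [0.372 0.108 0.   ]
NLtop [0.39  0.107 0.03 ]
NRtop [ 0.43  -0.154  0.03 ]
FL [0.679 0.162 0.018]
FR [ 0.726 -0.098  0.018]
lipL [0.49  0.083 0.05 ]
lipR [ 0.52  -0.091  0.05 ]
clip [0.524 0.121 0.025]
nut [0.544 0.004 0.05 ]
mug [0.593 0.272 0.   ]
stap [ 0.569 -0.241  0.05 ]
nut 179 [0.54415539 0.00413469] [-0.12804243  0.99176869] [0.00612551 0.01320741]
```

View pics/c0.png

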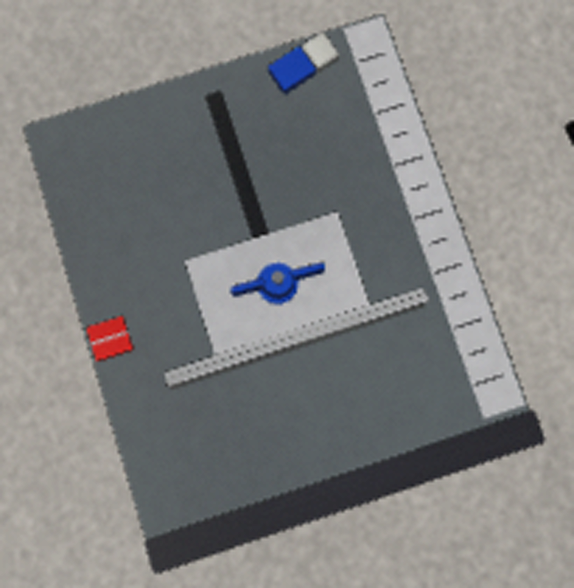

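The crop shows these positions, in crop pixels:
- **Lip front edge:** (170,386)-(428,300)
- **Clip line:** (93,342)-(128,334)
- **Wings:** (232,291)-(325,267), nearly parallel to the lip

I'll fit the board pose from these.

```bash
cat >> h.py <<'E'
from scipy.spatial.transform import Rotation as Rot
def quat(phi):
    c,s=np.cos(phi),np.sin(phi); return Rot.from_matrix(np.array([[c,s,0],[s,-c,0],[0,0,-1]])).as_quat()
E
python3 - <<'E'
from h import *
from scipy.optimize import least_squares
full=lambda q:np.array(q)/2.8+[190,140]-.32
B=[(-.16,.135,.03),(-.16,-.135,.03),(.16,.135,.018),(.16,-.135,.018)]
U=[full(q) for q in [(155,573),(544,440),(25,126),(385,15)]]
def T(p,X): c,s=np.cos(p[2]),np.sin(p[2]); return np.array([p[0]+c*X[0]-s*X[1],p[1]+s*X[0]+c*X[1],X[2]])
f=lambda p:np.concatenate([proj("top",T(p,b))-u for b,u in zip(B,U)])
s=least_squares(f,[.55,0,.17]); p=s.x; print("board",p,s.fun.round(2))
c,sn=np.cos(p[2]),np.sin(p[2])
def inv(w): d=w[:2]-p[:2]; return np.array([c*d[0]+sn*d[1],-sn*d[0]+c*d[1]])
for n,q,z in [("lipL",(170,386),.05),("lipR",(428,300),.05),("lnL",(91,343),.025),("lnR",(128,334),.025),("hub",(278,279),.057),("wa",(232,291),.055),("wb",(325,267),.055),("plateFL",(185,261),.027),("plateFR",(338,212),.027)]:
    w=ray("top",full(q),z); print(n,w.round(4),inv(w).round(4))
E
```

```text
board [0.55083048 0.00436052 0.18089603] [-0.37  0.58  1.1   0.82 -0.82 -0.63  0.04 -1.14]
lipL [0.4857 0.0827 0.05  ] [-0.05    0.0888]
lipR [ 0.5187 -0.092   0.05  ] [-0.049 -0.089]
lnL [0.5234 0.1335 0.025 ] [-0.0037  0.132 ]
lnR [0.5261 0.1082 0.025 ] [-0.0056  0.1066]
hub [0.5446 0.004  0.057 ] [-0.0062  0.0008]
wa [0.5411 0.0349 0.055 ] [-0.0041  0.0318]
wb [ 0.5487 -0.0277  0.055 ] [-0.0079 -0.0312]
plateFL [0.5701 0.0641 0.027 ] [0.0297 0.0553]
plateFR [ 0.5898 -0.0439  0.027 ] [ 0.0297 -0.0545]
```

```bash
cat >> h.py <<'E'
BP=np.array([0.5508,0.0044,0.1809])
def W(x,y,z): c,s=np.cos(BP[2]),np.sin(BP[2]); return np.array([BP[0]+c*x-s*y,BP[1]+s*x+c*y,z])
def inv(w): d=np.asarray(w)[:2]-BP[:2]; c,s=np.cos(BP[2]),np.sin(BP[2]); return np.array([c*d[0]+s*d[1],-s*d[0]+c*d[1]])
def st(tag):
    s=r.read_state(); print(tag,round(s["time_s"],2),inv(s["eef_pos"]).round(4),np.round(s["eef_pos"][2],4),np.round(s["contact_force"],2),np.round(s["joint_positions"][5],2),round(s["grip_width"],4))
E
python3 - <<'E'
from h import *
q=quat(BP[2]+np.pi)
r.reach(W(-.09,0,.20),q); command_gripper(0,20); st("above")
r.move_straight(W(-.09,0,.065),speed=.2)
print(r.move_straight(W(-.09,0,.036),speed=.02,max_force=3)); st("touch board")
r.move_straight(W(-.09,0,.057),speed=.05)
print(r.move_straight(W(-.05,0,.057),speed=.02,max_force=3)); st("lip")
E
```

```text
above 2.85 [-0.09 -0.  ] 0.2 [-0.22  0.37  0.04] -1.94 0.0
True
touch board 4.7 [-0.09 -0.  ] 0.0431 [-0.72 -0.34  5.51] -1.94 0.0003
True
lip 6.53 [-0.0596  0.0001] 0.0566 [0.03 0.04 0.46] -1.92 0.0001
```

Run:
```python
from h import *
r.move_straight(W(-.0196,0,.057),speed=.03); st("pushed")
p,d=optics.get_image("top"); np.savez("top1.npz",p=p,d=d)
a=np.clip(cv2.resize(p[180:320,195:395],None,fx=4,fy=4,interpolation=cv2.INTER_CUBIC)*1.0*1.8,0,255).astype(np.uint8)
cv2.imwrite("pics/c1.png",a[:,:,::-1])
```

```text
pushed 8.03 [-0.0214  0.0003] 0.0563 [-5.46 -1.81  0.46] -1.89 0.0001
```

View pics/c1.png

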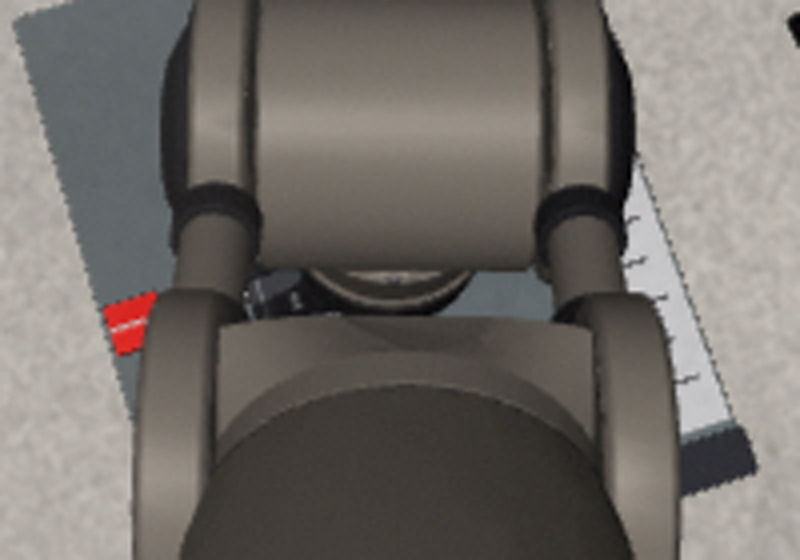

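The arm hides the stop: the picture shows only the clip, at (130,325). The joints give a little under the push force, so I'll back off and check with the wrist camera.

```bash
cat >> h.py <<'E'
def wray(uv,z,Tw):
    m=optics.camera_model("wrist"); d=Tw[:3,:3]@np.linalg.inv(m["K"])@np.array([uv[0],uv[1],1.]); c=Tw[:3,3]; return c+d*(z-c[2])/d[2]
def wshot(name):
    s=r.read_state(); p,d=optics.get_image("wrist"); m=optics.camera_model("wrist")
    Tt=np.eye(4); Tt[:3,:3]=Rot.from_quat(s["eef_rot"]).as_matrix(); Tt[:3,3]=s["eef_pos"]
    Tw=Tt@m["tool_from_camera"]; np.savez(name+".npz",p=p,d=d,Tw=Tw); cv2.imwrite(f"pics/{name}.png",np.clip(p*1.5,0,255).astype(np.uint8)[:,:,::-1]); return Tw
E
python3 - <<'E'
from h import *
r.move_straight(W(-.04,0,.057),speed=.1)
r.move_straight(W(-.04,0.0,.22),speed=.25)
m=optics.camera_model("wrist"); print(m)
t=m["tool_from_camera"][:3,3]; print(t)
# centre camera over y=.06 board, x ~ 0.0
q=quat(BP[2]+np.pi); Rm=Rot.from_quat(q).as_matrix()
off=Rm@t; cw=W(-.0,.06,0)
zc=Rm@m["tool_from_camera"][:3,2]; print(off,zc)
h=.22+off[2]-.04; tgt=cw-off+zc/zc[2]*h; tgt[2]=.22; print(tgt)
r.move_straight(tgt,q,speed=.2)
r.hold(.2); wshot("w1"); st("look")
E
```

```text
{'K': array([[327.24421632,   0.        , 280.87971871],
       [  0.        , 327.24421632, 206.47148022],
       [  0.        ,   0.        ,   1.        ]]), 'tool_from_camera': array([[ 9.75143411e-04, -9.56887871e-01, -2.90455936e-01,
         7.38670967e-02],
       [ 9.99999516e-01,  9.71774122e-04,  1.55837986e-04,
         5.78720760e-04],
       [ 1.33138083e-04, -2.90455948e-01,  9.56888355e-01,
        -1.16348162e-01],
       [ 0.00000000e+00,  0.00000000e+00,  0.00000000e+00,
         1.00000000e+00]])}
[ 0.0738671   0.00057872 -0.11634816]
[-0.07276587 -0.01272052  0.11634816] [ 0.28568829  0.05241066 -0.95688836]
[0.52429335 0.05990987 0.22      ]
look 9.94 [-0.0164  0.0586] 0.2197 [ 0.62  0.1  -0.1 ] -1.78 0.0001
```

View pics/w1.png

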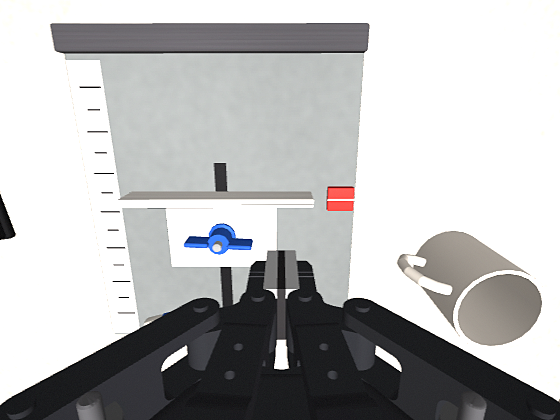

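The wrist view shows the near edge at the top, the lip across row ~200 and the clip at (341,199), its line near row 200. I'll extract the edges numerically.

```bash
cat > an.py <<'E'
from h import *
import sys
def an(name):
    z=np.load(name+".npz"); p=z["p"].astype(float); Tw=z["Tw"]
    k=blobs(z["p"],"red"); v,u=np.nonzero(k); u0,u1=u.min(),u.max(); 
    X0=int(u.mean())
    print("clip",u0,u1,v.min(),v.max())
    print("clipcol G", [(i,int(p[i,u0+6:u1-6,1].mean()),int(p[i,u0+6:u1-6,0].mean())) for i in range(v.min()-2,v.max()+3)])
    print("lipcol", [(i,int(p[i,u0-45:u0-25].mean())) for i in range(v.min()-12,v.max()+12)])
    return Tw,(u0,u1)
if __name__=="__main__":
    Tw,(a,b)=an(sys.argv[1])
    for row in range(185,215,3): print(row,[inv(wray((uu,row),zz,Tw))[0].round(4) for uu,zz in ((a-35,.019),(a-35,.05),((a+b)/2,.025))])
E
python3 an.py w1
```

```text
clip 327 353 187 210
clipcol G [(185, 144, 134), (186, 70, 101), (187, 0, 63), (188, 48, 222), (189, 67, 233), (190, 63, 226), (191, 62, 225), (192, 62, 224), (193, 61, 224), (194, 61, 224), (195, 60, 223), (196, 59, 224), (197, 52, 226), (198, 58, 188), (199, 252, 227), (200, 252, 225), (201, 30, 221), (202, 52, 222), (203, 58, 221), (204, 57, 221), (205, 57, 221), (206, 56, 221), (207, 56, 221), (208, 56, 220), (209, 52, 224), (210, 45, 228), (211, 145, 113), (212, 134, 126)]
lipcol [(175, 132), (176, 132), (177, 132), (178, 132), (179, 132), (180, 132), (181, 132), (182, 132), (183, 131), (184, 132), (185, 131), (186, 131), (187, 131), (188, 131), (189, 132), (190, 135), (191, 114), (192, 92), (193, 95), (194, 98), (195, 99), (196, 97), (197, 92), (198, 90), (199, 161), (200, 209), (201, 202), (202, 202), (203, 209), (204, 122), (205, 213), (206, 211), (207, 208), (208, 120), (209, 129), (210, 131), (211, 131), (212, 131), (213, 131), (214, 131), (215, 132), (216, 131), (217, 132), (218, 132), (219, 132), (220, 132), (221, 131)]
185 [np.float64(-0.0166), np.float64(-0.0238), np.float64(-0.018)]
188 [np.float64(-0.0135), np.float64(-0.021), np.float64(-0.015)]
191 [np.float64(-0.0104), np.float64(-0.0182), np.float64(-0.0119)]
194 [np.float64(-0.0073), np.float64(-0.0154), np.float64(-0.0089)]
197 [np.float64(-0.0042), np.float64(-0.0126), np.float64(-0.0059)]
200 [np.float64(-0.0011), np.float64(-0.0098), np.float64(-0.0028)]
203 [np.float64(0.002), np.float64(-0.007), np.float64(0.0003)]
206 [np.float64(0.0052), np.float64(-0.0041), np.float64(0.0034)]
209 [np.float64(0.0084), np.float64(-0.0013), np.float64(0.0065)]
212 [np.float64(0.0116), np.float64(0.0016), np.float64(0.0096)]
```

Lip face and line are 7.2 mm apart (the lip's top and bottom edges agree). The lip was in contact at TCP -0.0214, so I'll push until the actual TCP reaches about -0.0142.

```bash
python3 - <<'E'
from h import *
q=quat(BP[2]+np.pi)
s=r.read_state(); look=np.array(s["eef_pos"])
r.move_straight(W(-.045,0,.12),q,speed=.25); r.move_straight(W(-.045,0,.057),speed=.15)
r.move_straight(W(-.025,0,.057),speed=.1)
c=-.0145
for i in range(5):
    r.move_straight(W(c,0,.057),speed=.02); r.hold(.1); x=inv(r.read_state()["eef_pos"])[0]; st(c)
    e=-.0142-x
    if e<.0006: break
    c+=e
r.move_straight(W(-.035,0,.057),speed=.1); r.move_straight(W(-.045,0,.12),speed=.2)
r.move_straight(look,q,speed=.25); r.hold(.2); wshot("w2"); st("look")
E
python3 an.py w2 | head -3
```

```text
-0.0145 12.27 [-0.0155  0.0001] 0.0569 [-4.32 -0.73  4.77] -1.89 -0.0
-0.013157785626716259 12.62 [-0.0143  0.0001] 0.0569 [-5.08 -1.78  3.39] -1.89 0.0001
look 14.32 [-0.0171  0.0581] 0.2184 [ 0.41 -0.62  0.25] -1.78 -0.0002
clip 328 354 188 212
clipcol G [(186, 137, 132), (187, 148, 134), (188, 31, 88), (189, 7, 86), (190, 64, 240), (191, 65, 230), (192, 63, 225), (193, 62, 225), (194, 62, 224), (195, 61, 224), (196, 61, 224), (197, 60, 224), (198, 58, 224), (199, 49, 226), (200, 109, 189), (201, 255, 228), (202, 139, 223), (203, 42, 222), (204, 55, 221), (205, 57, 222), (206, 57, 222), (207, 57, 221), (208, 57, 221), (209, 56, 220), (210, 55, 222), (211, 52, 229), (212, 58, 177), (213, 143, 119), (214, 133, 128)]
lipcol [(176, 132), (177, 132), (178, 133), (179, 132), (180, 132), (181, 133), (182, 133), (183, 133), (184, 133), (185, 132), (186, 132), (187, 132), (188, 132), (189, 132), (190, 132), (191, 132), (192, 132), (193, 132), (194, 132), (195, 132), (196, 132), (197, 133), (198, 134), (199, 139), (200, 91), (201, 95), (202, 95), (203, 99), (204, 99), (205, 99), (206, 94), (207, 93), (208, 86), (209, 216), (210, 204), (211, 202), (212, 202), (213, 177), (214, 207), (215, 211), (216, 221), (217, 75), (218, 134), (219, 133), (220, 133), (221, 132), (222, 132), (223, 132)]
```

The stop is on the line: both the lip's top and bottom edges agree with the line to about 0.2 mm. Next I'll locate the nut in this same picture.

```bash
cat > nut.py <<'E'
from h import *
import sys
def nut(name):
    z=np.load(name+".npz"); p=z["p"]; Tw=z["Tw"]
    k=blobs(p,"blue").astype(np.uint8); n,l,s,c=cv2.connectedComponentsWithStats(k); 
    i=1+np.argmax(s[1:,4]); v,u=np.nonzero(l==i); print(s[i])
    P=np.array([inv(wray(a,.055,Tw)) for a in zip(u,v)]); 
    i,j=P[:,1].argmin(),P[:,1].argmax(); print("ends uv",u[i],v[i],u[j],v[j],P[i].round(4),P[j].round(4),"mid",((P[i]+P[j])/2).round(4))
    e=np.linalg.eigh(np.cov(P.T))[1][:,1]; print("pca deg",np.degrees(np.arctan2(e[1],e[0]))%180)
    v,u=s[1:,1],0
    return p
if __name__=="__main__":
    p=nut(sys.argv[1]); 
    c=cv2.resize(p[170:290,150:370],None,fx=3.6,fy=3.6,interpolation=cv2.INTER_CUBIC); cv2.imwrite(f"pics/{sys.argv[1]}c.png",c[:,:,::-1])
E
python3 nut.py w2
```

```text
[ 185  232   68   31 1037]
ends uv 185 255 252 249 [ 0.0403 -0.0307] [0.0343 0.032 ] mid [0.0373 0.0006]
pca deg 89.91809883620347
```

View pics/w2c.png

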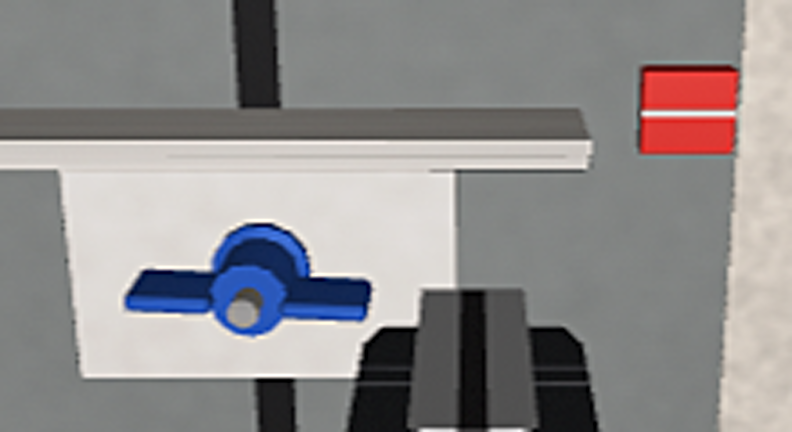

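The right-hand wing is wing a, at about 87° in the board frame with its tip at crop (370,314), which matches the overhead estimate. The nut axis comes out at about (0.0417, 0.0007) in the board frame. I'll do stroke 1 now.

```bash
cat >> h.py <<'E'
AX=np.array([.0417,.0007])
def fp(deg,gap=0,rc=.027,z=.0725):
    th=np.radians(deg); u=np.array([np.cos(th),np.sin(th)]); n=np.array([-u[1],u[0]])
    C=AX+rc*u+(.0135+gap)*n; return W(C[0],C[1],z),quat(BP[2]+th+np.pi/2)
def stroke(a,b,step=18,speed=.05):
    n=int(np.ceil(abs(b-a)/step))
    for d in np.linspace(a,b,n+1)[1:]:
        P,q=fp(d); hit=r.move_straight(P,q,speed=speed,max_force=8); 
        s=r.read_state(); print(round(d),hit,round(s["time_s"],2),np.round(s["contact_force"],1),(inv(s["eef_pos"])-inv(P)).round(4),round(s["eef_pos"][2],4))
        if hit: return True
E
python3 - <<'E'
from h import *
P,q=fp(88,.0045,z=.14); r.move_straight(P,q,speed=.25)
P,q=fp(88,.0045); print(r.move_straight(P,q,speed=.06,max_force=5)); st("down")
P,q=fp(87,0); print(r.move_straight(P,q,speed=.02,max_force=8)); st("touch")
stroke(87,-20)
E
```

```text
False
down 16.12 [0.0249 0.0283] 0.0729 [0.62 0.41 0.41] -1.79 -0.0002
False
touch 16.52 [0.0298 0.0284] 0.0726 [ 0.16 -0.89  0.08] -1.77 0.0003
69 False 16.98 [ 0.1 -0.2  1. ] [-0.  0.] 0.0724
51 False 17.44 [-0.3  0.4 -0.4] [-0.0001 -0.    ] 0.0725
34 False 17.9 [ 0.5 -0.7 -0.5] [-0.0002 -0.    ] 0.0725
16 False 18.36 [-0.1 -0.3 -0.3] [-0.0001  0.    ] 0.0725
-2 False 18.82 [ 0.3 -0.2 -0.1] [-0.0002  0.    ] 0.0725
-20 False 19.27 [-0.8  0.4 -0. ] [-0.0001  0.0001] 0.0725
```

Run:
```python
from h import *
stroke(-20,-92); st("end1")
p,d=optics.get_image("scene"); 
c=proj("scene",W(.04,0,.03)).astype(int); print(c)
a=p[max(c[1]-60,0):c[1]+60,max(c[0]-80,0):c[0]+80]; cv2.imwrite("pics/s1.png",np.clip(cv2.resize(a,None,fx=4.5,fy=4.5,interpolation=cv2.INTER_CUBIC)*1.3,0,255).astype(np.uint8)[:,:,::-1])
```

```text
-38 False 19.74 [ 1.2  0.5 -0.4] [-0.0001  0.0001] 0.0725
-56 False 20.21 [-0.3 -0.  -1. ] [-0.      0.0002] 0.0725
-74 False 20.68 [-0.   0.2  1. ] [0.     0.0002] 0.0725
-92 False 21.14 [-0.3 -0.7 -0.2] [0.0001 0.0001] 0.0725
end1 21.14 [ 0.0543 -0.0266] 0.0725 [-0.32 -0.69 -0.22] 1.27 -0.0004
[278 212]
```

View pics/s1.png

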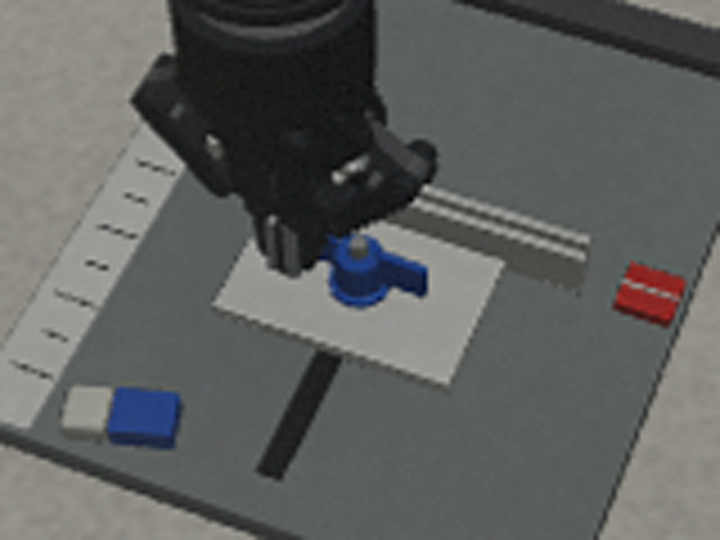

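Stroke 1 worked. The finger stands beyond wing a, and wing b now points to +y at (428,280), tilted slightly away from the lip. I'll back off, lift, check from the wrist and then do stroke 2.

```bash
cat > look.py <<'E'
from h import *
import sys
P,q=fp(88,z=.22); P=W(-.016,.058,.22)
r.move_straight(P,quat(BP[2]+np.pi),speed=.25); r.hold(.3); wshot(sys.argv[1]); st("look")
E
python3 - <<'E'
from h import *
P,q=fp(-92,.006); r.move_straight(P,q,speed=.06)
P,q=fp(-92,.006,z=.14); r.move_straight(P,q,speed=.25)
E
python3 look.py w3; python3 an.py w3|head -3; python3 nut.py w3
```

```text
Traceback (most recent call last):
  File "look.py", line 4, in <module>
    r.move_straight(P,quat(BP[2]+np.pi),speed=.25); r.hold(.3); wshot(sys.argv[1]); st("look")
    ~~~~~~~~~~~~~~~^^^^^^^^^^^^^^^^^^^^^^^^^^^^^^^
workcell.PlanningError: the arm cannot follow that straight line within its joint ranges
Traceback (most recent call last):
  File "an.py", line 12, in <module>
    Tw,(a,b)=an(sys.argv[1])
             ~~^^^^^^^^^^^^^
  File "an.py", line 4, in an
    z=np.load(name+".npz"); p=z["p"].astype(float); Tw=z["Tw"]
FileNotFoundError: [Errno 2] No such file or directory: 'w3.npz'
Traceback (most recent call last):
  File "nut.py", line 13, in <module>
    p=nut(sys.argv[1]);
  File "nut.py", line 4, in nut
    z=np.load(name+".npz"); p=z["p"]; Tw=z["Tw"]
FileNotFoundError: [Errno 2] No such file or directory: 'w3.npz'
```

```bash
sed -i 's/^r.move_straight(P,quat(BP\[2\]+np.pi),speed=.25);/Q=r.solve_ik(P,quat(BP[2]+np.pi)); print(np.round(Q,2)); assert Q[5]<0; r.movej(Q);/' look.py
python3 look.py w3 && python3 an.py w3|head -3; python3 nut.py w3
```

```text
[-0.03  0.38  1.57 -0.    1.19 -1.79]
look 24.8 [-0.016  0.058] 0.22 [ 0.3   0.09 -0.34] -1.79 0.0004
clip 328 354 186 209
clipcol G [(184, 137, 131), (185, 150, 132), (186, 0, 73), (187, 30, 177), (188, 71, 239), (189, 64, 227), (190, 63, 225), (191, 62, 225), (192, 62, 224), (193, 61, 224), (194, 61, 224), (195, 60, 223), (196, 55, 223), (197, 47, 223), (198, 199, 223), (199, 252, 224), (200, 81, 222), (201, 47, 222), (202, 57, 221), (203, 57, 221), (204, 57, 221), (205, 57, 221), (206, 57, 221), (207, 56, 221), (208, 54, 224), (209, 53, 242), (210, 73, 78), (211, 141, 129)]
lipcol [(174, 132), (175, 132), (176, 132), (177, 132), (178, 133), (179, 132), (180, 132), (181, 132), (182, 132), (183, 132), (184, 131), (185, 132), (186, 132), (187, 131), (188, 132), (189, 131), (190, 132), (191, 132), (192, 132), (193, 132), (194, 132), (195, 133), (196, 135), (197, 127), (198, 92), (199, 96), (200, 95), (201, 99), (202, 99), (203, 96), (204, 91), (205, 89), (206, 216), (207, 203), (208, 201), (209, 202), (210, 203), (211, 136), (212, 215), (213, 216), (214, 148), (215, 126), (216, 131), (217, 132), (218, 132), (219, 132), (220, 132)]
[ 185  229   68   31 1014]
ends uv 185 251 252 245 [ 0.0392 -0.0312] [0.0331 0.0317] mid [0.0362 0.0002]
pca deg 90.45095299418331
```

View pics/w3c.png

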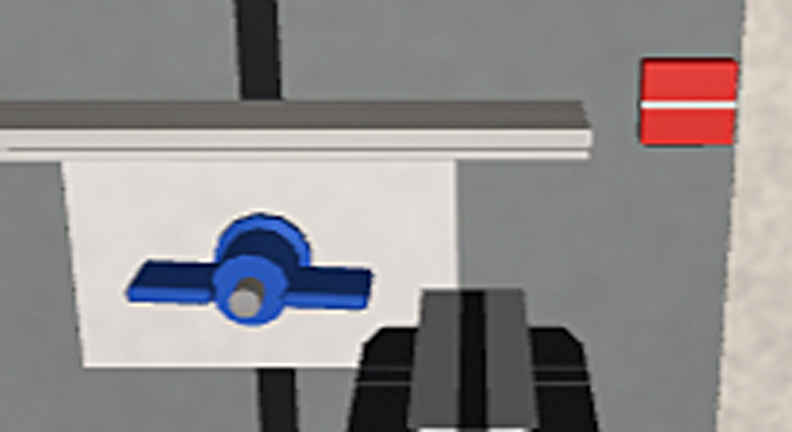

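The lip is still on the line (about 0.2 mm) and the wings are at about 88°, as a half turn predicts. Identical wings can't confirm the half turn by themselves, but meeting the hard stop at the end of stroke 2 will.

Run:
```python
from h import *
P,q=fp(88,.0045,z=.14); r.move_straight(P,q,speed=.25)
P,q=fp(88,.0045); print(r.move_straight(P,q,speed=.06,max_force=5)); st("down")
P,q=fp(87,0); print(r.move_straight(P,q,speed=.02,max_force=8)); st("touch")
stroke(87,-80)
F=lambda: np.mean([r.hold(.02) or r.read_state()["contact_force"] for _ in range(8)],0)
for d in (-82,-84,-86,-88,-90,-92,-94):
    P,q=fp(d); h=r.move_straight(P,q,speed=.02); f=F(); n=np.cos(BP[2]),np.sin(BP[2]); print(d,h,f.round(2),"Fx board",round(f[0]*n[0]+f[1]*n[1],2),(inv(r.read_state()["eef_pos"])-inv(P)).round(4))
    if f[0]*n[0]+f[1]*n[1]>3: break
st("end2")
```

```text
False
down 26.6 [0.0249 0.0282] 0.0729 [-0.63 -0.17 -1.67] -1.79 0.0
False
touch 27.0 [0.0298 0.0284] 0.0726 [0.11 0.12 0.7 ] -1.77 -0.0002
70 False 27.44 [-0.7 -0.2  0.5] [-0.0001 -0.    ] 0.0724
54 False 27.88 [ 0.1 -0.  -0.6] [-0.0001 -0.0001] 0.0725
37 False 28.32 [ 0.8  0.2 -0.6] [-0.0002 -0.    ] 0.0725
20 False 28.77 [ 0.3 -0.4 -0.7] [-0.0002 -0.    ] 0.0725
4 False 29.21 [-0.7  0.7 -0.9] [-0.0002  0.    ] 0.0725
-13 False 29.65 [0.3 0.3 1. ] [-0.0002  0.0001] 0.0725
-30 False 30.09 [ 0.2 -0.2  0.7] [-0.0001  0.0001] 0.0725
-47 False 30.53 [-0.4 -0.8  0.4] [-0.0001  0.0002] 0.0725
-63 False 30.98 [-0.5 -0.5  0.8] [-0.      0.0002] 0.0725
-80 False 31.42 [ 0.2 -1.1 -0.3] [0.     0.0001] 0.0725
-82 False [ 0.49  0.69 -0.07] Fx board 0.6 [0.0001 0.0001]
-84 False [ 0.67  0.89 -0.28] Fx board 0.82 [0. 0.]
-86 False [ 0.26  0.43 -0.19] Fx board 0.33 [-0. -0.]
-88 False [0.22 0.23 0.15] Fx board 0.26 [-0.     -0.0001]
-90 False [0.1  0.13 0.02] Fx board 0.12 [-0. -0.]
-92 False [ 4.6   1.71 -1.61] Fx board 4.84 [ 0.0006 -0.    ]
end2 33.72 [ 0.0549 -0.0268] 0.0727 [ 4.77  2.09 -2.77] 1.28 -0.0003
```

The hard stop showed up at -92° with 4.8 N, where stroke 1 met nothing at the same angle. I'll retreat and check.

```bash
python3 - <<'E'
from h import *
P,q=fp(-92,.006); r.move_straight(P,q,speed=.06)
P,q=fp(-92,.006,z=.14); r.move_straight(P,q,speed=.25)
E
python3 look.py w4; python3 an.py w4; python3 nut.py w4
```

```text
[-0.03  0.38  1.57 -0.    1.19 -1.79]
look 37.33 [-0.016  0.058] 0.22 [ 0.16 -0.39  0.37] -1.79 -0.0002
clip 328 354 186 209
clipcol G [(184, 137, 131), (185, 150, 132), (186, 0, 72), (187, 30, 177), (188, 71, 240), (189, 63, 227), (190, 63, 225), (191, 62, 224), (192, 62, 224), (193, 61, 224), (194, 61, 224), (195, 60, 223), (196, 55, 223), (197, 47, 223), (198, 199, 223), (199, 252, 224), (200, 81, 222), (201, 47, 222), (202, 56, 221), (203, 57, 221), (204, 57, 221), (205, 58, 221), (206, 57, 221), (207, 56, 220), (208, 54, 224), (209, 54, 243), (210, 65, 70), (211, 142, 130)]
lipcol [(174, 132), (175, 132), (176, 132), (177, 132), (178, 132), (179, 132), (180, 132), (181, 132), (182, 132), (183, 132), (184, 132), (185, 132), (186, 132), (187, 131), (188, 131), (189, 132), (190, 131), (191, 132), (192, 132), (193, 132), (194, 132), (195, 133), (196, 135), (197, 127), (198, 92), (199, 96), (200, 95), (201, 99), (202, 99), (203, 95), (204, 91), (205, 89), (206, 216), (207, 203), (208, 201), (209, 202), (210, 203), (211, 136), (212, 215), (213, 216), (214, 148), (215, 126), (216, 131), (217, 132), (218, 132), (219, 132), (220, 132)]
185 [np.float64(-0.0159), np.float64(-0.0231), np.float64(-0.0173)]
188 [np.float64(-0.0128), np.float64(-0.0204), np.float64(-0.0143)]
191 [np.float64(-0.0098), np.float64(-0.0176), np.float64(-0.0113)]
194 [np.float64(-0.0067), np.float64(-0.0148), np.float64(-0.0083)]
197 [np.float64(-0.0036), np.float64(-0.012), np.float64(-0.0052)]
200 [np.float64(-0.0004), np.float64(-0.0092), np.float64(-0.0022)]
203 [np.float64(0.0027), np.float64(-0.0063), np.float64(0.0009)]
206 [np.float64(0.0059), np.float64(-0.0035), np.float64(0.004)]
209 [np.float64(0.0091), np.float64(-0.0006), np.float64(0.0072)]
212 [np.float64(0.0123), np.float64(0.0023), np.float64(0.0103)]
[ 185  229   68   31 1005]
ends uv 185 252 252 244 [ 0.0402 -0.0313] [0.032  0.0318] mid [0.0361 0.0002]
pca deg 93.35986054219414
```

View pics/w4c.png

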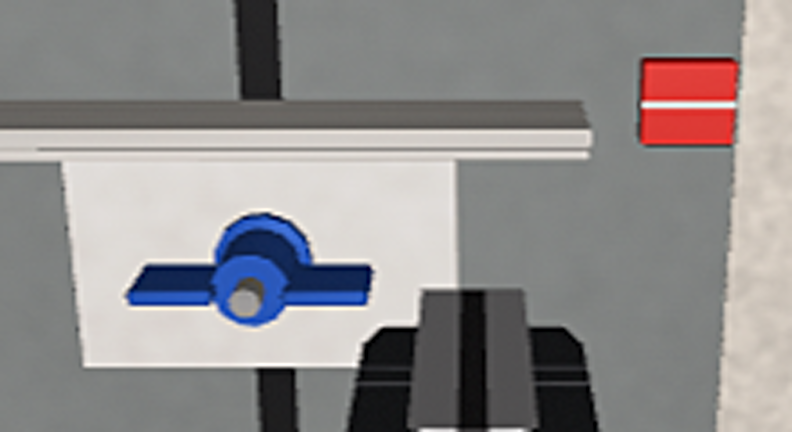

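The wings now lie exactly parallel to the lip, from (130,300) to (370,300), with the hard stop felt. The lip front is within about 0.3 mm of the clip line, and the arm is clear of everything.

```bash
python3 -c "
from h import *
r.finish_job(); st('done')"
```

```text
the job is handed in; nothing more can be done
the job is handed in; nothing more can be done
```

The back stop is on the marker line and the wing nut is tight. I handed the job in after about 37 s of the 64 s allowed; no verdict is reported.

- **Back stop:** I pushed it about 45 mm with the closed fingertips. It took two pushes with a wrist-camera check between them.
- **Wing nut:** I turned it one full turn in two half-turn strokes, first on wing a and then on wing b.
- **Last checks:** The lip face was within about 0.3 mm of the marker line, unchanged after tightening. The wings were parallel to the lip.
- **Tightness:** At the end of the second stroke the finger met the hard stop with 4.8 N, just under the 6 N that holds the stop. The first stroke had met nothing at that same angle.

No check failed. The overhead and wrist cameras disagreed by 1–2 mm on the absolute position of the line. I therefore compared lip and line within the same wrist picture, where that error cancels. The mug, stapler and eraser were never approached, but I did not re-measure where they stand.

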